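Bench check of a bicycle brake lever

ROBOT

A 7-joint arm with a two-finger parallel gripper is mounted at the origin on the work surface. World frame = base frame: x ahead of the robot, y to its left, z up, the work surface at z = 0. Lengths are in m, angles in degrees, forces in N, time in s.
With the tool pointing down it reaches from about 0.425 to 0.8 m from the base axis. Payload 8.3 kg.
Tool frame: the origin (TCP) lies at the very end of the fingers, on their centre line; the grasp point (between the pads) lies 19 mm behind it; z points along the fingers, y is the line along which they close (so a half turn about z gives the same grasp; the last joint's range is limited). The gripper opens to 85 mm and grips with 20 to 120 N. Pads are 22 mm wide; open, the fingers measure 114 mm over their backs; the gripper's body (76 mm by 85 mm) begins 54 mm behind the grasp point. The pads swing forward as they close: fully open they stand 13 mm farther back than shut.
Start: joints at [67.386, 21.967, 0.94, 78.501, -0.361, 79.538, -2.664], TCP at [0.204, -0.591, 0.231] pointing down, gripper open.
Joint ranges: [-169.22, 169.22], [-14.56, 117.87], [-87.37, 89.26], [10.42, 133.3], [-82.24, 262.24], [0.94, 117.77], [-172.7, 172.7]. Speed limits (degrees/s): [136.94, 136.94, 172.46, 172.46, 180, 180, 180].

INTERFACE

Orientations are given as [roll, pitch, yaw] about the fixed x, y, z axes, in that order (R = Rz(yaw) Ry(pitch) Rx(roll)).
In Python, from workcell import arm gives the robot as it stands.
- The arm moves only by the shell command python3 -m inch 'ROWS' [FORCE]. ROWS is JSON, a list of rows, each a list of 5 numbers: the closure, from -1 (fully open) to 1 (shut), so that 0 is half open, then the shift along the tool's x, y, z scaled (see below), then the turn about the tool's z scaled (see below). In form: [[claw, tx, ty, tz, roll], ...]. A call has 1 to 8 rows; each row shifts and turns the commanded pose from where the row before left it, along the tool's axes as they then stand; what a row does not reach is not made up. The controller multiplies each number of a shift by 0.06 m and each number of a turn by 10 degrees. A row lasts 1/8 s, in which the tool goes at most 62.5 mm and 10.7 degrees, less where a joint would pass 70% of its speed; a pose out of reach is approached as far as the arm can. A call with a number of a shift or a turn outside -1 to 1 is refused whole. A call with a gripper value outside its range is refused whole. The fingers move at their own pace and stop on an object; FORCE is the grip in N (left out, the last holds). Time passes only in rows, so rows that do not move let the fingers close. It gives the time, the measured TCP pose, the force, the opening and the grip force at its end, in the units of the state.
- arm.sense(): the state, without advancing time (a new reading comes with each control period).
- arm.read_camera(name): name is "side" or "top" or "wrist"; returns a dict with "frame" (480x640x3 uint8, red, green, blue), "depth" (480x640 float32, m along the optical axis (not along the pixel's ray), 0 where there is no reading), "K" (3x3 intrinsics, pixels), "R" (3x3) and "t" (3): a world point X has camera coordinates R X + t. Camera axes: x right, y down, z forward; pixel columns grow to the right and rows downward; lengths in m; the calibration is good to about 2 mm. A picture is of the moment at which its call begins.
- arm.sign_off(): hands the job in; it is judged then, once.
Trained networks look in a picture, given as the dict that the camera call returned (one of the last four; its "shot" number tells which), for a name from the list of things; names that differ only in an ending like _2 or _b are one class to them, and where a whole thing is asked for, a point or a joint stands for the part that bears it (a point fixed in the world has none). Each returns a list of dicts, best first, with "p" (0 to 1); they miss things now and then, are a little off and sometimes report something else, mostly with a low value. They report only what shows in the picture. A call takes as long as a camera call.
- arm.silhouettes(name, picture): "mask" (480x640 bool, what is visible of it) and "at" ([column, row] in pixels, amid what is visible of it).
- arm.spot_point(name, picture): "at" ([column, row] in pixels: a listed point, or the origin of a listed thing).
The state is a dict: "time": time; "joint_pos": joint angles; "qvel": joint speeds; "tau": joint torques, N m; "tcp_pos": TCP position; "orientation": TCP orientation; "wrist_force": force on the tool from outside, world axes, zero at the start; "torque": the same for the moment, N m; "grip_width": finger opening in m; "grasp_force": force on a finger pad.
Only numpy, scipy, OpenCV 4.12 (cv2) and the standard library are available. Lean on these libraries where they do the work, as an engineer would, in place of code of your own. Each camera call takes 0.05 s, during which the arm holds its last target. There are 200 camera calls.

TASK

Two hydraulic brakes are being bled on the handlebar held in the vise; the one with the white bleed funnel still screwed into its top is not finished, so leave its lever alone and check the other. With the outside of the fingers push that lever in towards the grip, with no more than ordinary finger pressure, until it comes up hard short of the bar; let it spring all the way back out, then push it in again until it is hard and finish while still holding it pushed in like that. Do not take hold of anything or lean on the grip or the funnel, and leave the loose things on the bench where they are.

Things in the scene. Friction and masses are not known exactly. Their poses are not given: they have to be found in the camera images.
- handlebar: Flat dark bicycle handlebar, 580 mm long, 22 mm thick, clamped level at its middle in a 100 mm bench vise. Fixed. Origin: bar centre, 142 mm above the bench. y runs along the bar to its left end, x is level, away from the rider (both levers are on the +x side), z up; yaw within 0.25 rad. In this frame the vise fills x -130..116, |y| < 125 mm, up to z = 16 mm.
- left_lever (a joint): Angle (rad) of the +y lever: 0 = out, grows as the blade swings towards the grip about a vertical pin at (38, 153, 0) mm in the handlebar frame. Sprung back to 0: at the middle of the blade 3.3 N to start it, 5.8 N at the end of the free stroke. At 0.30 it comes up hard (hydraulic lock) and gives no further, the blade still 22 mm from the grip.
- right_lever (a joint): The same for the mirror-image brake lever at the -y end: pin at (38, -153, 0) mm in the handlebar frame, 0 = out, hard at 0.30 rad.
- left_blade: Aluminium blade of the left lever: straight, 66 mm long, 8 mm thick, 14 mm high, with an outward-bent ball end (15 mm). Origin: middle of its outer face, the face to push on; lever out, this is at (66, 213, 0) mm in the handlebar frame. x points out of that face, away from the grip (push along -x), y along the blade (ball at +51 mm), z up. Free height under it: 100 mm. It swings with the lever.
- right_blade: Aluminium finger blade of the right lever, mirror image: origin in the middle of the outer face, (66, -213, 0) mm in the handlebar frame with the lever out; x out of the face, away from the grip; the ball end is 51 mm along -y.
- left_grip: Black ribbed rubber hand grip, 118 mm long and 33 mm thick, on the left end of the bar. Origin: its middle, at (0, 231, 0) mm in the handlebar frame; y along the bar.
- right_grip: The same on the right end, origin at (0, -231, 0) mm in the handlebar frame.
- left_port (a point): Bleed port on top of the left brake's black fluid reservoir, at (37, 112, 12) mm in the handlebar frame. Either the funnel or the bleed screw is in it.
- right_port (a point): Bleed port on top of the right brake's fluid reservoir, at (37, -112, 12) mm in the handlebar frame.
- funnel: White plastic bleed funnel: an open cup 36 mm wide on a brass stem, 66 mm tall, screwed upright into the port of the unfinished brake (either side). Origin: centre of its foot, in the port. Fixed.
- bleed_screw: Steel bleed screw, 11 mm wide and 5 mm high, closing the port of the brake that is to be checked. Origin: centre of its underside. Fixed.
- oil_bottle: Loose white bottle, 44 mm wide, 100 mm tall, standing on the bench in front of the vise. Origin: centre of its foot.
- tape_roll: Loose roll of grey tape, 96 mm wide, 24 mm high, lying flat on the bench in front of the left lever. Origin: centre of its underside.
- hex_key: Loose dark L-shaped hex key, 115 mm by 28 mm, 6 mm thick, lying flat in front of the right lever. Origin: 85 mm from the end of the long arm (30 mm from the bend), on the underside.
- screwdriver: Loose screwdriver, 190 mm long, 26 mm thick, lying on the bench under the left grip. Origin: middle of its length, underside; x along it to the tip.
- screw_jar: Loose glass jar with a steel lid, 68 mm wide, 85 mm tall, at the far side of the bench. Origin: centre of its foot.
- spray_can: Loose spray can, 58 mm wide, 170 mm tall, at the far side of the bench, right of the middle. Origin: centre of its foot.
- pad_box: Loose open red plastic bin, 100 x 140 x 60 mm high, left of the vise. Origin: centre of its underside.
- wrench: Loose steel spanner, 170 mm long, 8 mm thick, lying flat on the bench under the right grip. Origin: middle of its length, underside; x along it.

How it is judged (in metres and radians):
On the way, in this order (a step that is already met when the one before it is completed fails the run):
1. the lever of the brake without the funnel is pushed in by the fingers until it comes up hard (((distance between funnel and right_port below 0.03 m and value of joint left_lever above 0.27 rad and contact force between the fingers and left_blade above 3 N) or (distance between funnel and left_port below 0.03 m and value of joint right_lever above 0.27 rad and contact force between the fingers and right_blade above 3 N))), for 0.2 s.
2. it is let out and springs back all the way (((distance between funnel and right_port below 0.03 m and value of joint left_lever below 0.03 rad) or (distance between funnel and left_port below 0.03 m and value of joint right_lever below 0.03 rad))), for 0.2 s.
3. it is pushed in again until it is hard (((distance between funnel and right_port below 0.03 m and value of joint left_lever above 0.27 rad and contact force between the fingers and left_blade above 3 N) or (distance between funnel and left_port below 0.03 m and value of joint right_lever above 0.27 rad and contact force between the fingers and right_blade above 3 N))), for 0.2 s.
At the end, for the whole second after the job is handed in: The lever of the brake without the funnel is held pushed in to its hard point (joint above 0.27 rad of 0.30) by the fingers with 3 to 30 N on its blade; the other lever is out (below 0.03 rad); no loose thing is more than 20 mm from where it began (((distance between funnel and right_port below 0.03 m and value of joint left_lever above 0.27 rad and contact force between the fingers and left_blade between 3 and 30 N and value of joint right_lever below 0.03 rad) or (distance between funnel and left_port below 0.03 m and value of joint right_lever above 0.27 rad and contact force between the fingers and right_blade between 3 and 30 N and value of joint left_lever below 0.03 rad)) and not (distance of any of oil_bottle, tape_roll, hex_key, screwdriver, screw_jar, spray_can, pad_box, wrench from where it was at the start of the episode above 0.02 m)); the arm keeps its last pose, push and grip.
It fails at once if the lever of the brake with the funnel is pushed ((distance between funnel and right_port below 0.03 m and value of joint right_lever above 0.05 rad) or (distance between funnel and left_port below 0.03 m and value of joint left_lever above 0.05 rad)).
It fails at once if a lever blade is pressed with more than 45 N (contact force between the fingers and left_blade above 45 N or contact force between the fingers and right_blade above 45 N).
It fails at once if a lever blade is taken between the fingers or dragged from over it, instead of being pushed from outside ((contact force between the fingers and left_blade above 0.5 N and x of the grasp point in the frame of left_blade below -0.0015 m) or (contact force between the fingers and right_blade above 0.5 N and x of the grasp point in the frame of right_blade below -0.0015 m)).
It fails at once if the robot grips or leans on a hand grip or knocks the funnel (over 5 N) (contact force between any of the fingers, the arm and left_grip above 5 N or contact force between any of the fingers, the arm and right_grip above 5 N or contact force between any of the fingers, the arm and funnel above 5 N).
It fails at once if a loose thing on the bench is moved by more than 20 mm (distance of any of oil_bottle, tape_roll, hex_key, screwdriver, screw_jar, spray_can, pad_box, wrench from where it was at the start of the episode above 0.02 m).
It also fails if it takes over 48 s, if anything falls off the work surface, if the arm or the gripper's body presses on something with over 40 N, if the wrist force passes 120 N, or if a joint passes its speed limit or range.

## Working session

There is one attempt and no reset: what is moved stays moved. The work goes in short steps, Python scripts to look and compute and a shell command to move; the robot and the scene stay as the last step left them, time stands still between calls to the robot, and variables do not carry over. Pictures are saved under pics/ and viewed, at most 10 in all, crops included, and the job is handed in when it is done.

```bash
mkdir -p pics
cat > h.py <<'E'
import numpy as np, cv2
from workcell import arm
def world(p,c,r,d=None):
    if d is None:
        w=p["depth"][max(0,int(r)-2):int(r)+3,max(0,int(c)-2):int(c)+3]; w=w[w>0]; d=np.median(w)
    return p["R"].T@(np.linalg.inv(p["K"])@[c,r,1]*d-p["t"])
def save(p,n): cv2.imwrite("pics/"+n,p["frame"][:,:,::-1])
E
python3 - <<'E'
from h import *
s=arm.sense(); print({k:np.round(s[k],3) for k in ("time","tcp_pos","orientation","wrist_force","grip_width")})
for c in ("top","side"):
    p=arm.read_camera(c); save(p,c+"1.png")
    print(c, "campos",np.round(-p["R"].T@p["t"],3))
    for n in ("handlebar","funnel","bleed_screw","left_port","right_port","left_blade","right_blade","left_grip","right_grip"):
        for q in arm.spot_point(n,p)[:2]:
            print(n,round(q["p"],2),np.round(q["at"]),np.round(world(p,*q["at"]),3))
E
```

```text
{'time': np.float64(0.0), 'tcp_pos': array([ 0.203, -0.59 ,  0.23 ]), 'orientation': array([-1.79891e+02,  2.00000e-03,  1.90110e+01]), 'wrist_force': array([-0.416,  1.488,  0.298]), 'grip_width': np.float64(0.085)}
top campos [0.286 0.103 1.432]
handlebar 0.71 [328. 274.] [0.477 0.075 0.157]
funnel 0.8 [276. 263.] [0.488 0.19  0.219]
funnel 0.51 [228. 290.] [0.434 0.302 0.155]
left_port 0.82 [274. 264.] [0.486 0.194 0.219]
left_blade 0.45 [233. 260.] [0.505 0.295 0.145]
right_blade 0.48 [415. 231.] [ 0.619 -0.151 -0.002]
left_grip 0.67 [225. 288.] [0.437 0.307 0.157]
right_grip 0.93 [425. 258.] [ 0.519 -0.145  0.157]
side campos [ 0.246 -0.543  0.927]
handlebar 0.62 [279. 261.] [0.473 0.066 0.154]
funnel 0.58 [264. 212.] [0.493 0.185 0.163]
bleed_screw 0.48 [332. 291.] [ 0.528 -0.036  0.153]
bleed_screw 0.34 [250. 180.] [ 0.558  0.458 -0.003]
left_port 0.7 [262. 213.] [0.49  0.189 0.157]
right_port 0.79 [336. 288.] [ 0.536 -0.033  0.155]
right_port 0.72 [200. 190.] [0.434 0.476 0.   ]
left_blade 0.54 [348. 404.] [ 0.493 -0.172  0.006]
left_blade 0.42 [249. 180.] [ 0.556  0.46  -0.002]
right_blade 0.7 [361. 276.] [0.642 0.053 0.03 ]
right_blade 0.63 [382. 319.] [ 0.641 -0.04  -0.002]
left_grip 0.75 [220. 193.] [0.436 0.281 0.154]
right_grip 0.96 [361. 350.] [ 0.514 -0.16   0.154]
```

View pics/top1.png

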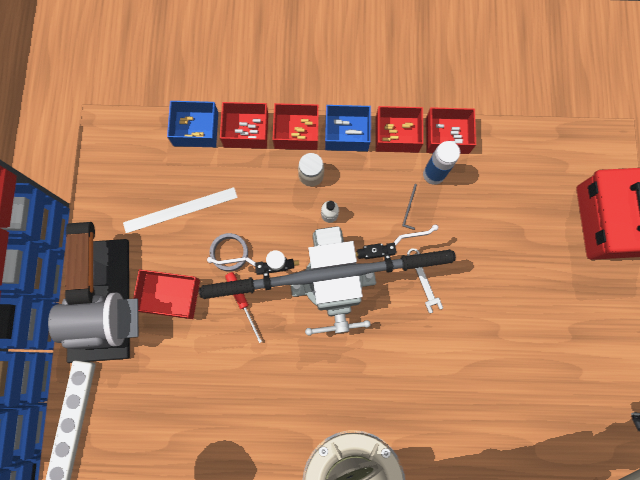

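View pics/side1.png

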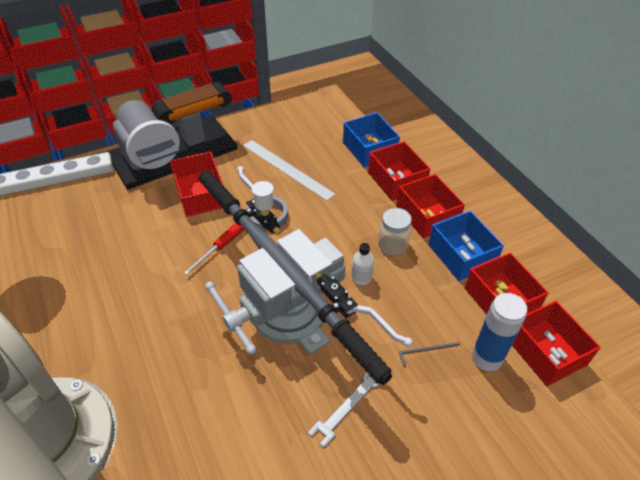

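The funnel (top 276,262) sits on the left brake, so I push the right lever. Its blade runs from (395,243) to the ball at (434,228) in the top view. Next I refine the bar and blade positions.

Run:
```python
from h import *
p=arm.read_camera("top")
vv,uu=np.mgrid[0:480,0:640]
d=p["depth"]; X=(np.linalg.inv(p["K"])@np.stack([uu*d,vv*d,d]).reshape(3,-1)).T-p["t"]; X=X@p["R"]; X=X.reshape(480,640,3)
def m(n):
    q=arm.silhouettes(n,p); 
    return q[0] if q else None
ends={}
for n in ("left_grip","right_grip"):
    q=m(n); P=X[q["mask"]&(d>0)&(X[...,2]>.145)]; ends[n]=np.median(P,axis=0); print(n,q["p"],len(P),ends[n].round(4))
a,b=ends["left_grip"],ends["right_grip"]; y=(a-b)[:2]; print("len",np.linalg.norm(y)); y/=np.linalg.norm(y); x=np.array([y[1],-y[0]]); c=((a+b)/2)[:2]
print("center",c.round(4),"yaw deg",np.degrees(np.arctan2(-y[0],y[1])).round(2))
L=(X[...,:2]-c); bx=L@x; by=L@y
# blade pixels seen from top
s=(X[...,2]>.125)&(X[...,2]<.165)&(bx>.025)&(bx<.11)&(by<-.16)&(by>-.29)
for lo in np.arange(-.275,-.16,.01):
    k=s&(by>=lo)&(by<lo+.01)
    if k.any(): print(round(lo+.005,3),k.sum(),"bx",np.percentile(bx[k],[5,50,95]).round(4),"z",np.median(X[...,2][k]).round(3))
for n,v in (("blade",(.066,-.213)),("standoff",(.107,-.215)),("can",None)):
    if v: print(n,(c+v[0]*x+v[1]*y).round(4))
for n in("spray_can","hex_key"):
    q=m(n)
    if q: print(n,np.median(X[q["mask"]&(d>0)],axis=0).round(3))
```

```text
left_grip 0.81 661 [0.438  0.3049 0.1543]
right_grip 0.59 623 [ 0.5175 -0.1489  0.1543]
len 0.460697268069236
center [0.4778 0.078 ] yaw deg 9.93
-0.27 13 bx [0.067  0.0717 0.076 ] z 0.146
-0.26 23 bx [0.0649 0.0708 0.0779] z 0.147
-0.25 17 bx [0.061  0.0651 0.0695] z 0.147
-0.24 15 bx [0.0594 0.0629 0.0664] z 0.148
-0.23 18 bx [0.0595 0.0619 0.0662] z 0.147
-0.22 16 bx [0.0598 0.0625 0.066 ] z 0.146
-0.21 17 bx [0.0596 0.0636 0.0671] z 0.146
-0.2 18 bx [0.0592 0.0623 0.0654] z 0.146
-0.19 17 bx [0.0594 0.0623 0.0675] z 0.146
-0.18 16 bx [0.0562 0.0608 0.0661] z 0.145
-0.17 25 bx [0.0457 0.0524 0.0589] z 0.148
-0.16 19 bx [0.0258 0.0372 0.0491] z 0.151
blade [ 0.5795 -0.1204]
standoff [ 0.6202 -0.1153]
spray_can [ 0.758 -0.191  0.146]
hex_key [ 0.677 -0.133  0.004]
```

```bash
python3 -m inch '[[1,0,0,0,0.95],[1,0,0,0,0.95],[1,0.58,-0.66,0,0],[1,0.58,-0.66,0,0],[1,0.58,-0.66,0,0],[1,0.58,-0.66,0,0],[1,0.58,-0.66,0,0],[1,0.58,-0.66,0,0]]' 20
```

```text
time: 2.25
tcp_pos: [0.4133, -0.3519, 0.2316]
orientation: [180.0, -0.0, 0.0]
wrist_force: [0.3, -0.5, 0.2]
grip_width: 0.0002
grasp_force: 0.0
```

```bash
python3 -m inch '[[1,0.58,-0.66,0,0],[1,0.58,-0.66,0,0],[1,0.58,-0.66,0,0],[1,0.58,-0.66,0,0],[1,0.58,-0.66,0,0],[1,0,0,0,0],[1,0,0,0,0]]'; python3 -c "
from h import *
p=arm.read_camera('wrist');save(p,'w1.png');print(arm.sense()['wrist_force'])"
```

```text
time: 3.12
tcp_pos: [0.5862, -0.1556, 0.2311]
orientation: [180.0, 0.0, 0.0]
wrist_force: [-0.6, -0.9, 0.5]
grip_width: 0.0
grasp_force: 0.0
[-0.69359201 -1.70253035  0.86383856]
```

```bash
python3 -m inch '[[1,0.57,-0.67,0,0],[1,0,0,0,0],[1,0,0,0.6,0],[1,0,0,0.6,0],[1,0,0,0.6,0],[1,0,0,0,0],[1,0,0,0,0]]'; python3 -c "
from h import *
p=arm.read_camera('side');cv2.imwrite('pics/s2.png',cv2.resize(p['frame'][200:420,260:520,::-1],None,fx=3,fy=2.7));print(arm.sense()['wrist_force'])
p=arm.read_camera('wrist');save(p,'w2.png')"
```

```text
time: 4.05
tcp_pos: [0.621, -0.1162, 0.1251]
orientation: [180.0, -0.1, -0.1]
wrist_force: [0.1, -0.2, 0.3]
grip_width: -0.0004
grasp_force: 0.0
[1.09219573 0.91708933 0.46202174]
```

View pics/s2.png

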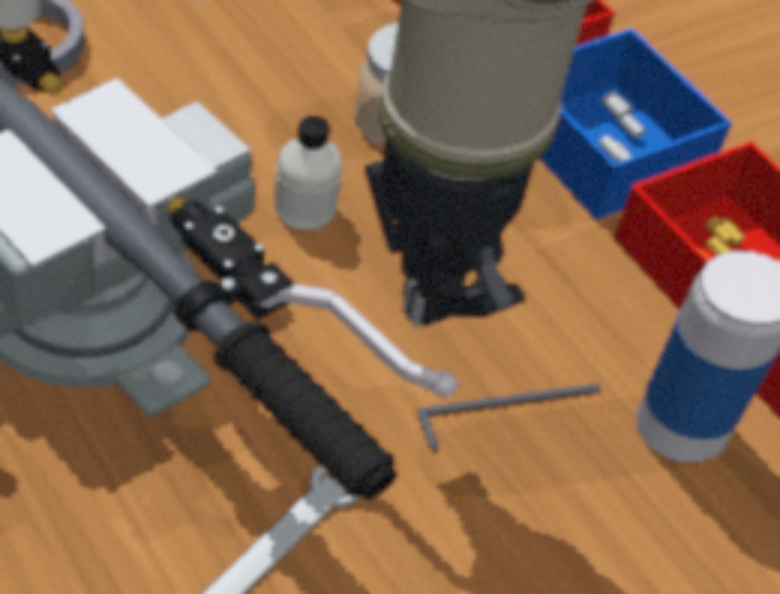

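View pics/w2.png

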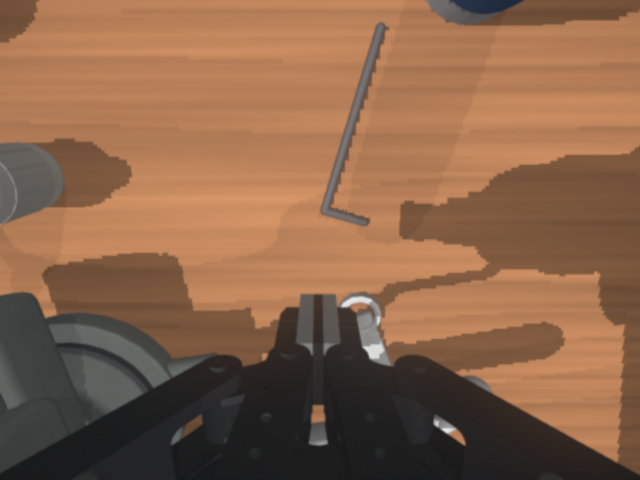

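Both views show the closed fingers just outside the right blade, clear of the hex key and spray can. Now I approach gently.

```bash
python3 -m inch '[[1,-0.2,0,0.05,0],[1,-0.2,0,0,0],[1,-0.1,0,0,0],[1,-0.1,0.02,0,0],[1,0,0,0,0],[1,0,0,0,0]]'; python3 -m inch '[[1,-0.08,0.03,0,0],[1,-0.08,0.03,0,0],[1,0,0,0,0],[1,0,0,0,0]]'
```

```text
time: 4.9
tcp_pos: [0.5866, -0.1177, 0.122]
orientation: [179.9, -0.3, -0.1]
wrist_force: [7.0, -3.9, -1.1]
grip_width: 0.0001
grasp_force: 3.3
time: 5.4
tcp_pos: [0.5777, -0.1222, 0.1222]
orientation: [179.8, -0.4, -0.1]
wrist_force: [9.7, -5.8, -3.7]
grip_width: 0.0005
grasp_force: 5.4
```

```bash
python3 -m inch '[[1,-0.05,0.02,0,0],[1,-0.05,0.02,0,0],[1,0,0,0,0],[1,0,0,0,0]]'; python3 -m inch '[[1,-0.03,0.01,0,0],[1,0,0,0,0],[1,0,0,0,0]]'
```

```text
time: 5.9
tcp_pos: [0.5768, -0.1226, 0.1227]
orientation: [179.9, -1.0, 0.0]
wrist_force: [32.9, -3.6, -16.4]
grip_width: -0.0002
grasp_force: 16.1
time: 6.28
tcp_pos: [0.5767, -0.1226, 0.1229]
orientation: [180.0, -1.2, 0.1]
wrist_force: [39.8, -3.5, -21.5]
grip_width: -0.0002
grasp_force: 19.9
```

```bash
python3 -m inch '[[1,0.05,-0.02,0,0],[1,0.02,-0.01,0,0],[1,0,0,0,0],[1,0,0,0,0]]'; python3 -c "
from h import *
p=arm.read_camera('side');cv2.imwrite('pics/s3.png',cv2.resize(p['frame'][230:390,310:490,::-1],None,fx=4,fy=3.7))
s=arm.sense();print(s['wrist_force'],s['torque'])
p=arm.read_camera('top');cv2.imwrite('pics/t3.png',cv2.resize(p['frame'][200:300,340:480,::-1],None,fx=5,fy=5))"
```

```text
time: 6.78
tcp_pos: [0.5769, -0.1226, 0.1225]
orientation: [179.9, -0.7, -0.0]
wrist_force: [22.5, -5.0, -10.0]
grip_width: -0.0001
grasp_force: 11.3
[ 21.22223378  -6.4896539  -11.17029597] [-1.11510469 -4.63329625 -0.0823528 ]
```

View pics/s3.png

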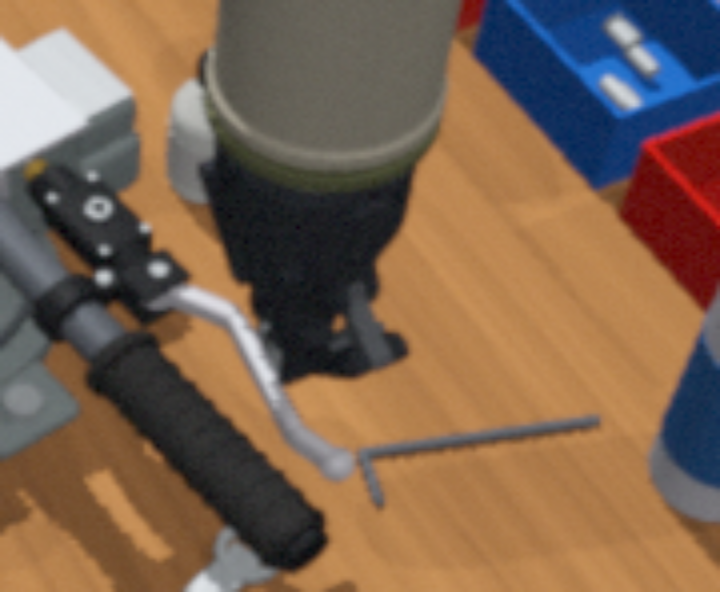

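View pics/t3.png

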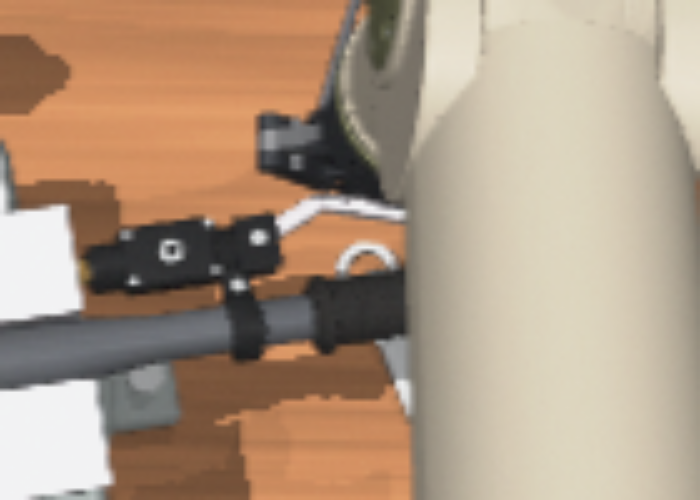

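Run:
```python
from h import *
y=np.array([-.1724,.985]); x=np.array([.985,.1724]); c=np.array([.4778,.078])
for cam in ("side","top"):
    p=arm.read_camera(cam); d=p["depth"]
    vv,uu=np.mgrid[0:480,0:640]
    X=((np.linalg.inv(p["K"])@np.stack([uu*d,vv*d,d]).reshape(3,-1)).T-p["t"])@p["R"]; X=X.reshape(480,640,3)
    L=X[...,:2]-c; bx=L@x; by=L@y; br=p["frame"].min(-1)>90
    s=(X[...,2]>.13)&(X[...,2]<.16)&(bx>.02)&(bx<.09)&(by<-.16)&(by>-.30)&br
    for lo in np.arange(-.29,-.16,.01):
        k=s&(by>=lo)&(by<lo+.01)
        if k.sum()>3: print(cam,round(lo+.005,3),k.sum(),np.percentile(bx[k],[5,50,95]).round(4),np.median(X[...,2][k]).round(3))
print("tcp bar",((arm.sense()["tcp_pos"][:2]-c)@np.stack([x,y],1)).round(4))
```

```text
side -0.275 55 [0.0296 0.0347 0.0409] 0.145
side -0.265 44 [0.0296 0.0318 0.0376] 0.146
side -0.255 38 [0.0287 0.0308 0.0352] 0.146
side -0.245 32 [0.0304 0.0339 0.0375] 0.146
side -0.235 33 [0.0329 0.0361 0.0405] 0.146
side -0.225 38 [0.036  0.0394 0.0493] 0.146
side -0.215 45 [0.0398 0.0443 0.0508] 0.145
side -0.205 36 [0.0419 0.0457 0.0511] 0.146
side -0.195 28 [0.0454 0.0486 0.0539] 0.145
side -0.185 48 [0.0431 0.0465 0.0519] 0.145
side -0.175 42 [0.0381 0.0421 0.0477] 0.145
side -0.165 33 [0.0314 0.037  0.0439] 0.143
top -0.225 8 [0.0397 0.0407 0.0453] 0.143
top -0.215 15 [0.0405 0.0437 0.049 ] 0.146
top -0.205 21 [0.0439 0.0475 0.0528] 0.148
top -0.195 18 [0.0478 0.0501 0.0542] 0.145
top -0.185 17 [0.0484 0.0519 0.0564] 0.147
top -0.175 21 [0.0429 0.047  0.0523] 0.148
top -0.165 7 [0.0424 0.0463 0.049 ] 0.146
tcp bar [ 0.063  -0.2147]
```

The blade slope is about 0.29 rad and it doesn't give between 10 and 40 N, so it is at the hard point. Now I let it spring back.

```bash
python3 -m inch '[[1,0.1,-0.03,0,0],[1,0.1,-0.03,0,0],[1,0.15,-0.02,0,0],[1,0.15,0,0,0],[1,0,0,0,0],[1,0,0,0,0],[1,0,0,0,0],[1,0,0,0,0]]'
python3 - <<'E'
from h import *
y=np.array([-.1724,.985]); x=np.array([.985,.1724]); c=np.array([.4778,.078])
p=arm.read_camera("side"); d=p["depth"]
vv,uu=np.mgrid[0:480,0:640]
X=((np.linalg.inv(p["K"])@np.stack([uu*d,vv*d,d]).reshape(3,-1)).T-p["t"])@p["R"]; X=X.reshape(480,640,3)
L=X[...,:2]-c; bx=L@x; by=L@y; br=p["frame"].min(-1)>90
s=(X[...,2]>.13)&(X[...,2]<.16)&(bx>.02)&(bx<.09)&(by<-.16)&(by>-.30)&br
for lo in (-.245,-.225,-.205,-.195):
    k=s&(by>=lo)&(by<lo+.01); print(lo,k.sum(),np.median(bx[k]).round(4))
E
```

```text
time: 7.98
tcp_pos: [0.6011, -0.1163, 0.1203]
orientation: [-180.0, 0.0, 0.0]
wrist_force: [-0.5, 0.4, -0.9]
grip_width: 0.0001
grasp_force: 0.0
-0.245 37 0.0584
-0.225 41 0.0583
-0.205 38 0.0586
-0.195 39 0.0581
```

```bash
python3 -m inch '[[1,-0.1,0,0,0],[1,-0.1,0.02,0,0],[1,-0.1,0.02,0,0],[1,-0.08,0.02,0,0],[1,-0.05,0.02,0,0],[1,-0.04,0,0,0],[1,0,0,0,0],[1,0,0,0,0]]'
```

```text
time: 9.02
tcp_pos: [0.5767, -0.124, 0.1214]
orientation: [179.8, -0.5, -0.1]
wrist_force: [18.4, -8.9, -9.7]
grip_width: 0.0
grasp_force: 9.6
```

```bash
python3 -m inch '[[1,0,0,0,0],[1,0,0,0,0],[1,0,0,0,0],[1,0,0,0,0]]'
python3 - <<'E'
from h import *
y=np.array([-.1724,.985]); x=np.array([.985,.1724]); c=np.array([.4778,.078])
p=arm.read_camera("side"); d=p["depth"]
vv,uu=np.mgrid[0:480,0:640]
X=((np.linalg.inv(p["K"])@np.stack([uu*d,vv*d,d]).reshape(3,-1)).T-p["t"])@p["R"]; X=X.reshape(480,640,3)
L=X[...,:2]-c; bx=L@x; by=L@y; br=p["frame"].min(-1)>90
s=(X[...,2]>.13)&(X[...,2]<.16)&(bx>.02)&(bx<.09)&(by<-.16)&(by>-.30)&br
for lo in (-.25,-.24,-.23,-.21,-.2):
    k=s&(by>=lo)&(by<lo+.01); print(lo,k.sum(),np.median(bx[k]).round(4))
E
```

```text
time: 9.52
tcp_pos: [0.5767, -0.1239, 0.1213]
orientation: [179.8, -0.5, -0.1]
wrist_force: [17.7, -8.0, -10.1]
grip_width: 0.0001
grasp_force: 9.6
-0.25 33 0.0332
-0.24 32 0.0365
-0.23 44 0.0398
-0.21 35 0.0455
-0.2 30 0.0476
```

```bash
python3 -c "
from workcell import arm
print(arm.sign_off())"
```

```text
the job is handed in; nothing more can be done
None
```

I handed the job in with the right lever (the brake without the funnel) pushed in to its hard point, let fully out, then pushed in again and held at about 20 N; no verdict came back, and the first push briefly peaked at about 40–45 N at the wrist, close to the 45 N blade limit.

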